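Clamp a filament spool on the rewinder with its quick-thread nut

TASK

Fit the blue retaining nut on the white threaded hub of the filament rewinder and clamp the red spool with it: set the nut on the hub, turn it gently backward (anticlockwise from above) until it has ridden up to the thread start and drops into the thread, then screw it forward (clockwise) until it sits flat on the spool and is snug, and let go. Feel your way: never press or force the nut hard on the thread, and leave the other things on the desk where they are.

Things in the scene. Friction and masses are not known exactly. Their poses are not given: they have to be found in the camera images.
- nut: The blue plastic retaining nut, loose, about 70 g, lying on the desk with its open thread side down. Origin: centre of its underside; z up its axis. Foot flange 74 mm across, 5 mm high; ribbed skirt 66 mm across up to a flat top face 27 mm above the origin, on which the grip bar stands. It stays where it is when let go on the thread.
- bar_top (a point): Centre of the top edge of the nut's straight grip bar, on the nut's axis, 55 mm above the nut's origin. The bar is 62 mm long (along the nut's x, white dot at the +x end), 16 mm thick (along y) and 28 mm high: pinch it across its thickness from above.
- nut_lugs (a point): Inside the nut, on its axis, 4 mm above its origin: the height of the centres of its four inward radial lugs. They lie along the nut's +x, +y, -x, -y, are 3 mm thick, and their tips lie on a circle 46 mm across; the bore is otherwise 56 mm.
- rewinder: The filament rewinder, fixed on the desk: grey gearmotor box 180 x 180 x 38 mm, platter 140 mm across on top, and a white upright hub through the spool. Origin: on the desk, on the hub axis; z up. The geared drive holds the hub against up to 4 N m. The nut's origin is 122 mm above the desk with its lugs on the thread starts, 115 mm when just dropped in, and 110 mm with its foot on the spool.
- hub_top (a point): Centre of the hub's flat top, on its axis, 130 mm above the desk; z up. The core is 44 mm across (1 mm clear of the nut's lug tips all round); its nose tapers to 32 mm over the top 5 mm.
- thread_start (a point): Point on the hub axis 123 mm above the desk: the height of the four starts of the right-hand four-start thread, the highest points of its ridges (3 mm thick, 53 mm across outside, each running 220 degrees). Starts are 90 degrees apart, but which way they point changes every time, is not given by these axes and must be felt. Lead 28 mm a turn (1 mm per 12.9 degrees), 7 mm between ridges.
- spool: Black spool part full of red filament, 200 mm across, 60 mm high, bore 55 mm, 0.7 kg, standing loose on the platter around the hub; it may turn with the nut. Origin: centre of its underside, 50 mm above the desk.
- spool_flange (a point): Centre of the spool's top face, 110 mm above the desk, where the nut's foot lands. From the drop the nut sinks 5 mm to it in about 75 to 85 degrees forward, turning freely; some 20 to 30 degrees on (1 mm of thread play, some give) the lugs bear up under the ridges and the torque rises: 0.3 to 1 N m is snug, 2 N m is too much. Stopped, friction hides part of the torque.
- tape: Roll of yellow tape lying flat, 92 mm across, 24 mm high; origin at the centre of its underside. Leave alone.
- glue: Small upright blue glue bottle with white nozzle, 36 mm across, 104 mm high; origin at the centre of its underside. Leave alone.
- coffee: Clear iced-coffee cup with lid and straw, 84 mm across, 130 mm high (straw to 175); origin under its centre. Leave alone.
- cutters: Green-handled flush cutters lying flat, about 140 mm long along x, 14 mm high; origin near the pivot. Leave alone.
- pen_basket: White basket of pens, 100 x 130 mm, 85 mm high, pens to 155 mm; origin under its centre. Leave alone.
- desiccant: White tub with an orange lid, 71 mm across, 62 mm high; origin under its centre. Leave alone.
Not all that is in view belongs to the job. What is shaped like the nut but yellow is not meant.

How it is judged (in metres and radians):
On the way, in this order (a step that is already met when the one before it is completed fails the run):
1. level and centred, the nut has been turned back up to the thread starts: its lugs rest on the top of the ridges (origin 120.8 to 122.6 mm above the desk) (horizontal distance between nut and rewinder below 0.003 m and angle between nut's own z axis and vertical below 0.06 rad and z of nut in the frame of rewinder between 0.1208 and 0.1226 m and contact force between nut and rewinder above 0.4 N), for 0.2 s.
2. it has dropped into the thread, level and centred (nut origin below 116.5 mm) (horizontal distance between nut and rewinder below 0.003 m and angle between nut's own z axis and vertical below 0.06 rad and z of nut in the frame of rewinder below 0.1165 m), for 0.05 s.
At the end, for the whole second after the job is handed in: The nut sits level (within 0.03 rad) and centred (2.5 mm) on the hub with its foot on the spool (origin 108 to 110.7 mm above the desk), screwed snug so that it bears on the spool with more than 3 N, at rest and released; the spool lies flat on the platter (z of nut in the frame of rewinder between 0.108 and 0.1107 m and horizontal distance between nut and rewinder below 0.0025 m and angle between each of nut, spool's own z axis and vertical below 0.03 rad and contact force between nut and spool above 3 N and linear speed of nut below 0.01 m/s and angular speed of nut below 0.1 rad/s and horizontal distance between spool and rewinder below 0.004 m); the robot touches nothing.
It fails at once if the nut is pressed on the thread with more than 25 N before its foot is on the spool (origin above 111 mm) (contact force between nut and rewinder above 25 N and z of nut in the frame of rewinder above 0.111 m).
It fails at once if the nut is overtightened: more than 100 N on the thread (contact force between nut and rewinder above 100 N).
It fails at once if the spool is lifted or tipped (angle between spool's own z axis and vertical above 0.06 rad or height (world z) of spool above 0.056 m).
It fails at once if another thing on the desk is moved more than 20 mm (distance of any of tape, glue, coffee, cutters, pen_basket, desiccant from where it was at the start of the episode above 0.02 m).
It also fails if it takes over 72 s, if anything falls off the work surface, if the arm or the gripper's body presses on something with over 40 N, if the wrist force passes 120 N, or if a joint passes its speed limit or range.

ROBOT

A 7-joint arm with a two-finger parallel gripper is mounted at the origin on the work surface. World frame = base frame: x ahead of the robot, y to its left, z up, the work surface at z = 0. Lengths are in mm, angles in rad, forces in N, time in s.
With the tool pointing down it reaches from about 375 to 925 mm from the base axis. Payload 3.1 kg.
Tool frame: the origin (TCP) lies midway between the tips of the shut fingers; the grasp point (between the pads) lies 19 mm behind it (manip.grip_depth is the distance from the TCP to the grasp point, in mm); z points along the fingers, x is the direction in which the jaws open and shut, and the axes are right-handed (so a half turn about z gives the same grasp; the last joint's range is limited). The gripper opens to 85 mm and grips with 20 to 120 N. Pads are 22 mm wide; open, the fingers measure 114 mm over their backs; the gripper's body (76 mm by 85 mm) begins 54 mm behind the grasp point. The pads swing forward as they close: fully open they stand 13 mm farther back than shut.
Start: joints at [1.128, 0.383, 0.044, 1.598, -0.018, 1.161, -0.05], TCP at [219.725, -611.738, 200.069] pointing down, gripper open.
Joint ranges: [-2.61, 2.61], [-0.41, 2.15], [-1.48, 1.57], [0, 2.5], [-1.57, 4.71], [0.05, 1.97], [-2.85, 2.85]. Speed limits (rad/s): [2.79, 2.79, 3.14, 3.14, 3.14, 3.14, 3.14].

INTERFACE

Orientations are given as a 3x3 rotation matrix whose columns are the frame's x, y, z axes.
In Python, from station import manip gives the robot as it stands. The module is installed in compiled form; this text tells all that it offers. Calls block until the motion is done:
- manip.reach(position, orientation): joint-space move of the TCP to a pose.
- manip.move_straight(position, rate=150, attitude=None): straight line of the TCP; attitude=None keeps the orientation; rate is the mean speed in mm/s.
- manip.move_joints(angles): joint-space move.
- manip.command_gripper(opening, grip_force=None): finger opening in mm; grip_force is the grip in N (None keeps the last); returns when the fingers have stopped.
- manip.hold(seconds).
- manip.ik(position, orientation): joint angles nearest the present ones, or None.
- manip.get_image(name): name is "side" or "top"; returns a dict with "pixels" (420x560x3 uint8, red, green, blue), "fx", "fy", "cx", "cy" (pixels), "R" (3x3) and "t" (3): a world point X has camera coordinates R X + t. Camera axes: x right, y down, z forward; pixel columns grow to the right and rows downward; lengths in mm; the calibration is good to about 2 mm. A picture is of the moment at which its call begins. There is no depth.
A pose or a line that the arm cannot do raises manip.MotionError and nothing moves.
- manip.close_job(): hands the job in, once; it reports no verdict.
Trained networks look in a picture, given as the dict that the camera call returned (one of the last four; its "shot" number tells which), for a name from the list of things; names that differ only in an ending like _2 or _b are one class to them, and where a whole thing is asked for, a point or a joint stands for the part that bears it (a point fixed in the world has none). Each returns a list of dicts, best first, with "p" (0 to 1); they miss things now and then, are a little off and sometimes report something else, mostly with a low value. They report only what shows in the picture. A call takes as long as a camera call. They do not tell look-alikes from the thing itself.
- manip.search_frame(thing, picture): "centre" ([x, y, z] in mm, in world coordinates, good to about 4 mm: the middle of the surface that is visible of it).
- manip.masks_of(thing, picture): "region" (420x560 bool, what is visible of it).
- manip.landmark_of(thing, picture): "centre" ([x, y, z] in mm, in world coordinates, good to about 4 mm: a listed point, or the origin of a listed thing).
Readings, each from a call of its own:
- manip.current_time(): time.
- manip.current_joint_pos(): joint angles.
- manip.current_qd(): joint speeds.
- manip.current_tau(): joint torques, N m.
- manip.current_ee_pos(): TCP position.
- manip.current_orientation(): TCP orientation.
- manip.current_wrist_force(): force on the tool from outside, world axes, zero at the start.
- manip.current_wrist_torque(): the same for the moment, N m.
- manip.current_grip_width(): finger opening in mm.
Only numpy, scipy, OpenCV 4.12 (cv2) and the standard library are available. Lean on these libraries where they do the work, as an engineer would, in place of code of your own. Each camera call takes 0.05 s, during which the arm holds its last target. There are 200 camera calls.

## Working session

There is one attempt and no reset: what is moved stays moved. The work goes in short steps, each a Python script; the robot and the scene stay as the last script left them, time stands still between calls to the robot, and variables do not carry over. Pictures are saved under pics/ and viewed, about 8 in all and at most 12, crops included, and the job is handed in when it is done.

```bash
mkdir -p pics
python3 - <<'E'
from station import manip
import cv2, numpy as np
for n in ("top","side"):
    im=manip.get_image(n)
    cv2.imwrite(f"pics/{n}1.png",im["pixels"][:,:,::-1])
    print(n,im["fx"],im["cx"],im["cy"],np.round(im["R"],3).tolist(),np.round(im["t"],1).tolist())
    for th in ("nut","bar_top","rewinder","hub_top","spool_flange","spool","glue","coffee","tape","pen_basket","desiccant","cutters"):
        for d in manip.landmark_of(th,im): print(n,th,round(d["p"],2),np.round(d["centre"],1))
print(manip.current_time())
E
```

```text
top 542.7590779762276 285.0411681285946 210.03622011528253 [[-0.003, -1.0, -0.012], [-0.998, 0.004, -0.058], [0.058, 0.012, -0.998]] [-19.7, 555.9, 1727.3]
top nut 0.83 [ 6.438e+02 -4.099e+02 -5.000e-01]
top nut 0.8 [ 658.8 -304.7    1.7]
top nut 0.62 [ 629.6 -185.8    2.3]
top bar_top 0.84 [ 658.5 -304.    55.9]
top bar_top 0.78 [ 631.8 -183.8   51.7]
top bar_top 0.78 [ 640.6 -406.    51.6]
top rewinder 0.7 [572.5 155.1   0.8]
top hub_top 0.82 [571.5 158.  135.1]
top spool_flange 0.88 [571.9 157.2 110.1]
top spool 0.9 [569.1 160.1  51.2]
top glue 0.46 [ 488.8 -272.7   -2.1]
top coffee 0.72 [424.4 371.6  -1.6]
top tape 0.68 [ 451.6 -125.5   -1.6]
top pen_basket 0.63 [ 5.052e+02 -4.563e+02 -3.000e-01]
top desiccant 0.84 [6.025e+02 3.758e+02 6.000e-01]
top cutters 0.63 [687.5 -85.3  -2.1]
side 514.0177217632399 281.93910681580286 205.81018587769125 [[-0.821, -0.571, 0.006], [-0.433, 0.616, -0.657], [0.372, -0.542, -0.754]] [429.0, 351.5, 1195.4]
side nut 0.97 [ 645.8 -409.1   -2.6]
side nut 0.76 [ 661.7 -302.9   -3.1]
side nut 0.74 [ 628.3 -183.6   -1.2]
side bar_top 0.67 [ 662.1 -303.4   52.3]
side bar_top 0.65 [ 629.7 -187.8   53.6]
side bar_top 0.6 [ 641.9 -405.7   54. ]
side hub_top 0.85 [575.4 162.5 126.7]
side spool_flange 0.72 [575.2 159.3 112.3]
side spool 0.84 [574.1 157.5  48.4]
side spool 0.22 [575.1 161.6 130.7]
side glue 0.68 [ 491.1 -272.1    0.9]
side glue 0.48 [ 630.6 -186.1    5.8]
side coffee 0.63 [427.9 377.3  -0.6]
side tape 0.58 [ 454.5 -127.7   -0.8]
side pen_basket 0.76 [ 5.023e+02 -4.584e+02  5.000e-01]
side desiccant 0.67 [601.1 373.    8.2]
side cutters 0.82 [689.3 -89.   -1.4]
side cutters 0.66 [572.7 157.  112.4]
1.3
```

Run:
```python
from station import manip
import cv2, numpy as np
im=manip.get_image("top")
def proj(im,X):
    c=im["R"]@np.array(X)+im["t"]; return im["fx"]*c[0]/c[2]+im["cx"],im["fy"]*c[1]/c[2]+im["cy"]
P=im["pixels"][:,:,::-1]
for X in ([643,-408,55],[660,-304,55],[630,-185,55],[573,158,130]): print(X,np.round(proj(im,X)))
def crop(c,h,s):
    u,v=map(int,proj(im,c)); return cv2.resize(P[v-h:v+h,u-h:u+h],(s,s),interpolation=cv2.INTER_CUBIC)
cv2.imwrite("pics/crops.png",np.hstack([crop([642,-298,55],60,500),crop([573,158,130],45,300).repeat(1,0) if 0 else cv2.copyMakeBorder(crop([573,158,130],45,300),0,200,0,0,cv2.BORDER_CONSTANT)]))
```

```text
[643, -408, 55] [408. 181.]
[660, -304, 55] [375. 176.]
[630, -185, 55] [337. 186.]
[573, 158, 130] [225. 202.]
```

View pics/top1.png

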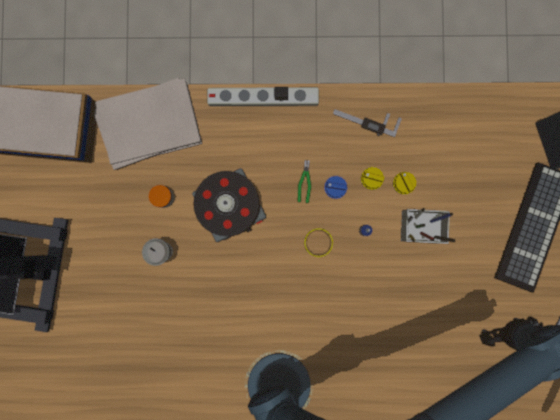

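View pics/crops.png

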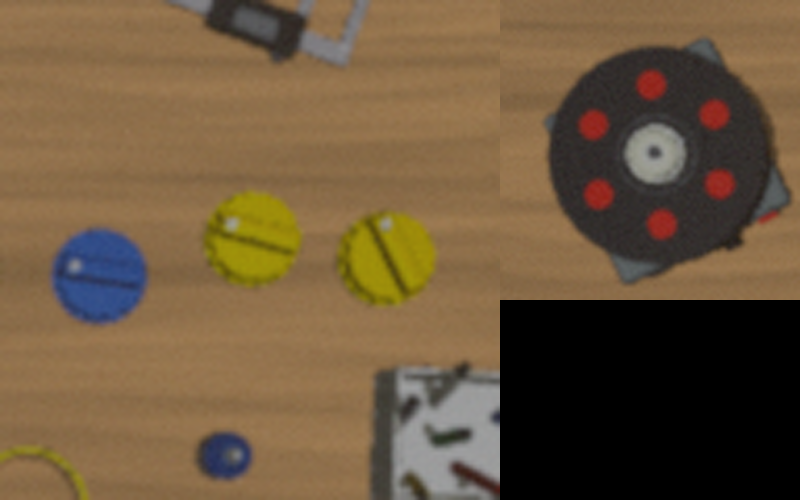

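Candidates for the nut are blue ribbed disc with bar (337,186), yellow look-alikes (373,178) and (405,183), and the blue glue bottle (366,230). I choose the blue one at (337,186): the crop shows the ribbed disc, the bar and the white dot on its left (+y) end. The hub is the white disc at about (226,203). Next I refine the bar yaw and hub centre.

```bash
cat > h.py <<'E'
from station import manip
import numpy as np, cv2
def proj(im,X):
    c=im["R"]@np.array(X,float)+im["t"]; return im["fx"]*c[0]/c[2]+im["cx"],im["fy"]*c[1]/c[2]+im["cy"]
def back(im,u,v,z):
    R=np.array(im["R"]);o=-R.T@im["t"];d=R.T@np.array([(u-im["cx"])/im["fx"],(v-im["cy"])/im["fy"],1.]);return o+d*(z-o[2])/d[2]
def down(yaw): # tool z down, tool x (jaws) at yaw from world x
    c,s=np.cos(yaw),np.sin(yaw); return np.array([[c,s,0],[s,-c,0],[0,0,-1.]])
E
python3 - <<'E'
from h import *
H={k:[] for k in("hub_top","spool_flange","bar_top","nut")}
acc={}
for n in("top","side"):
  for i in range(3):
    im=manip.get_image(n); acc.setdefault(n,[]).append(im["pixels"].astype(float))
    for k in H:
      for d in manip.landmark_of(k,im):
        c=np.array(d["centre"])
        ref=np.array([573,158]) if k in("hub_top","spool_flange") else np.array([630,-185])
        if d["p"]>.4 and np.hypot(*(c[:2]-ref))<25: H[k].append(c); break
  P=np.mean(acc[n],0)
  # hub: bright, low-saturation blob
  u,v=map(int,proj(im,[573,158,127])); h=24
  g=P[v-h:v+h,u-h:u+h]; w=(g.min(2)>130).astype(np.uint8)
  N,L,S,C=cv2.connectedComponentsWithStats(w); 
  for j in range(1,N):
    if S[j,4]>30: print(n,"white",S[j],back(im,C[j][0]+u-h,C[j][1]+v-h,126.5).round(1))
  # nut blue
  b=(P[...,2]>1.6*P[...,0])&(P[...,2]>60); u,v=map(int,proj(im,[630,-185,40])); m=np.zeros_like(b); m[v-40:v+40,u-40:u+40]=1; b&=m
  N,L,S,C=cv2.connectedComponentsWithStats(b.astype(np.uint8)); j=1+S[1:,4].argmax(); print(n,"blue",S[j],back(im,*C[j],20).round(1))
  # dot
  mm=(P.min(2)>120)&m.astype(bool)&cv2.dilate((L==j).astype(np.uint8),np.ones((5,5))).astype(bool)
  vv,uu=np.nonzero(mm); 
  if len(uu): print(n,"dot",len(uu),back(im,uu.mean(),vv.mean(),55).round(1))
  if n=="top":
    g=P[...,2].copy(); x0,y0,ww,hh=S[j,:4]; sub=g[y0+5:y0+hh-5,x0+4:x0+ww-4]
    t=np.percentile(sub,12); vv,uu=np.nonzero(sub<t); q=cv2.fitLine(np.c_[uu,vv].astype(np.float32),cv2.DIST_HUBER,0,.01,.01).ravel(); print("bar line",q, "yaw deg",np.degrees(np.arctan2(q[0],q[1]))%180)
for k in H: print(k,len(H[k]),np.mean(H[k],0).round(1),np.std(H[k],0).round(1))
print(manip.current_time(),manip.current_wrist_force(),manip.current_grip_width())
q=manip.current_joint_pos(); R=np.array(manip.current_orientation()); print(R.round(2).tolist())
for a in range(-180,181,30):
  for p in([630,-185,60],[573,158,190]):
    s=manip.ik(p,down(np.radians(a))); print(a,p[1],None if s is None else np.round(s,2).tolist())
E
```

```text
top white [ 18  17  15  16 141] [573.  159.6 126.5]
top blue [325 177  22  21 359] [ 629.3 -183.8   20. ]
top dot 2 [ 635.  -162.3   55. ]
bar line [0.9882164  0.15306333 5.9        5.9       ] yaw deg 81.1955
side white [ 15  19  22  19 283] [566.4 161.6 126.5]
side blue [277 176  24  28 415] [ 623.3 -180.9   20. ]
side dot 5 [ 631.6 -162.6   55. ]
hub_top 6 [572.6 160.2 129.2] [2.  1.1 2.9]
spool_flange 5 [573.3 158.6 111.9] [2.7 2.8 5.4]
bar_top 6 [ 630.8 -185.4   53.1] [0.8 1.3 1.8]
nut 6 [ 6.300e+02 -1.849e+02 -3.000e-01] [1.8 1.3 2. ]
2.85 [0.13482395 0.18402295 0.08733489] 85.37631633263058
[[0.34, -0.94, 0.0], [-0.94, -0.34, -0.0], [0.0, -0.0, -1.0]]
-180 -185 [-0.62, 1.1, 1.36, 1.72, -1.12, 1.32, -2.14]
-180 158 [0.58, 0.61, -1.24, 1.7, 0.6, 1.27, 2.35]
-150 -185 [0.25, 0.54, -0.03, 1.68, 0.02, 0.92, -2.41]
-150 158 [-1.3, 0.7, 1.38, 1.79, -0.72, 1.28, -2.35]
-120 -185 [0.3, 0.54, -0.1, 1.68, 0.07, 0.92, -1.92]
-120 158 [0.25, 0.38, -0.72, 1.72, 0.27, 1.15, -2.64]
-90 -185 [0.38, 0.55, -0.21, 1.67, 0.14, 0.93, -1.45]
-90 158 [0.33, 0.41, -0.83, 1.71, 0.32, 1.16, -2.16]
-60 -
[... 226 characters left out ...]
9, -0.49, 1.66, 0.32, 0.97, -0.01]
0 158 [0.39, 0.44, -0.92, 1.71, 0.37, 1.18, -0.63]
30 -185 [0.66, 0.62, -0.59, 1.66, 0.4, 0.99, 0.46]
30 158 [0.39, 0.44, -0.92, 1.71, 0.37, 1.18, -0.1]
60 -185 [0.63, 0.61, -0.54, 1.66, 0.36, 0.98, 1.01]
60 158 [0.4, 0.44, -0.93, 1.71, 0.38, 1.18, 0.42]
90 -185 [0.65, 0.61, -0.56, 1.66, 0.38, 0.98, 1.52]
90 158 [0.41, 0.45, -0.95, 1.71, 0.39, 1.18, 0.93]
120 -185 [1.05, 0.97, -1.25, 1.64, 0.96, 1.27, 1.7]
120 158 [0.58, 0.61, -1.24, 1.7, 0.6, 1.27, 1.3]
150 -185 [1.05, 0.97, -1.25, 1.64, 0.96, 1.27, 2.22]
150 158 [0.58, 0.61, -1.24, 1.7, 0.6, 1.27, 1.83]
180 -185 [-0.62, 1.1, 1.36, 1.72, -1.12, 1.32, -2.14]
180 158 [0.58, 0.61, -1.24, 1.7, 0.6, 1.27, 2.35]
```

Run:
```python
from h import *
r=np.radians
def st(s): print(s,round(manip.current_time(),2),np.round(manip.current_ee_pos(),1),np.round(manip.current_wrist_force(),2),np.round(manip.current_wrist_torque(),3),round(manip.current_grip_width(),1))
X,Y=630.5,-185
manip.reach([X,Y,110],down(r(81))); st("above")
manip.move_straight([X,Y,33],rate=120); st("down")
manip.command_gripper(55,20); st("ends")
manip.command_gripper(85); manip.move_straight([X,Y,62],rate=120)
manip.move_straight([X,Y,62.5],attitude=down(r(-9))); st("turned")
manip.move_straight([X,Y,30],rate=120)
manip.command_gripper(5,30); st("bar")
print(np.round(manip.current_joint_pos(),2))
```

```text
above 5.0 [ 630.  -187.1  110. ] [ 0.3  -0.19  0.88] [ 0.021 -0.014 -0.009] 85.3
down 5.79 [ 631.2 -185.    33.6] [-0.17  0.73  0.9 ] [0.054 0.013 0.027] 85.6
ends 6.2 [ 630.8 -185.1   33.5] [-0.25  0.07 -0.24] [ 0.02   0.064 -0.036] 55.0
turned 8.72 [ 630.3 -185.    62.2] [-0.76 -0.71  0.08] [ 0.008  0.01  -0.048] 85.2
bar 9.88 [ 630.5 -185.    30. ] [ 0.46  0.53 -0.12] [-0.015 -0.013  0.   ] 5.3
[ 0.38  0.59 -0.21  1.68  0.15  0.88 -0.04]
```

Run:
```python
from h import *
a=manip.get_image("side"); b=manip.get_image("top")
def crop(im,h,s):
    u,v=map(int,proj(im,[630,-185,50])); return cv2.resize(im["pixels"][v-h:v+h,u-h:u+h,::-1],(s,s),interpolation=cv2.INTER_CUBIC)
cv2.imwrite("pics/c3.png",np.hstack([crop(a,55,400),crop(b,55,400)]))
for im in(a,b):
  for d in manip.landmark_of("nut",im): print(round(d["p"],2),np.round(d["centre"],1))
```

```text
0.96 [ 630.7 -182.9    0. ]
0.56 [ 644.5 -409.3   -1.3]
0.49 [ 660.2 -304.5   -0.7]
0.72 [ 450.2 -129.4   -2.8]
0.71 [ 640.2 -408.9    3. ]
0.7 [ 659.3 -304.3    1.5]
0.66 [ 630.1 -182.5    1.5]
```

View pics/c3.png

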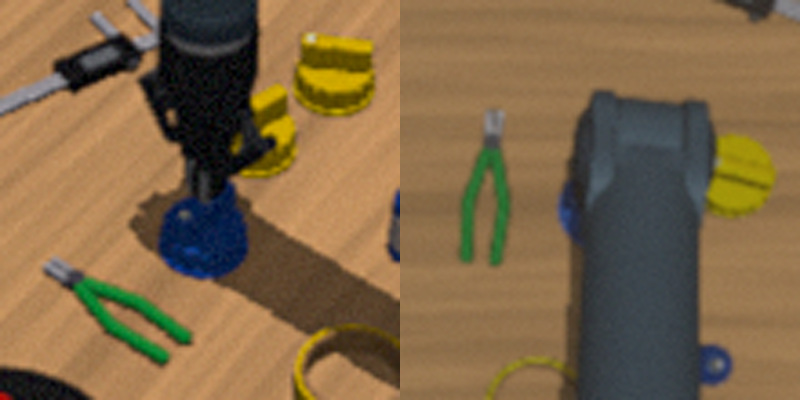

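The side crop shows the fingers over the blue nut, with the white dot at crop (185,212). But the readings (55.0 and 5.3 mm) are below the bar sizes. I'll lift a little to see whether the bar is held.

Run:
```python
from h import *
def st(s): print(s,round(manip.current_time(),2),np.round(manip.current_ee_pos(),1),np.round(manip.current_wrist_force(),2),np.round(manip.current_wrist_torque(),3),round(manip.current_grip_width(),1))
st("0"); manip.hold(0.5); st("hold")
manip.move_straight([630.5,-185,90],rate=120); manip.hold(.3); st("up")
a=manip.get_image("side")
u,v=map(int,proj(a,[630,-185,60])); h=45
c=cv2.resize(a["pixels"][v-h:v+h,u-h:u+h,::-1],(600,600),interpolation=cv2.INTER_CUBIC)
for p in([630.5,-185,90],[630.5,-185,109]):
  x,y=proj(a,p); cv2.circle(c,(int((x-u+h)*600/90),int((y-v+h)*600/90)),4,(0,0,255),-1)
cv2.imwrite("pics/c4.png",c)
for d in manip.landmark_of("nut",a): print(round(d["p"],2),np.round(d["centre"],1))
```

```text
0 10.07 [ 630.5 -185.    30. ] [ 0.02 -0.44 -0.16] [ 0.027  0.035 -0.026] 5.4
hold 10.57 [ 630.5 -185.    30. ] [ 0.64 -1.17  0.12] [-0.018 -0.031  0.051] 5.0
up 11.53 [ 629.8 -184.8   88.9] [ 0.79 -0.08 -0.37] [0.065 0.001 0.017] 4.9
0.97 [ 645.1 -408.2   -1.8]
0.8 [ 630.  -184.4   -1.7]
0.67 [ 6.599e+02 -3.048e+02 -1.000e-01]
```

View pics/c4.png

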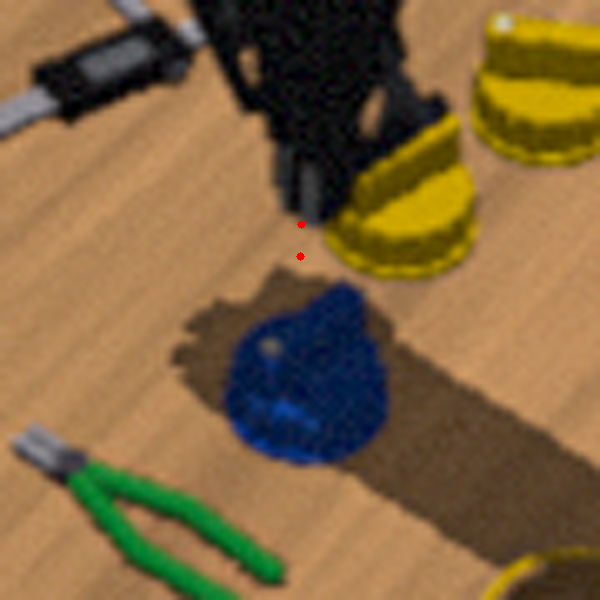

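The picture shows the nut untouched on the desk. The shut finger tips at (312,222) are about 20–25 mm above the commanded TCP, drawn at (300,256), so the tips closed above the bar. I'll feel the real tip height on the bar top, then grasp lower.

Run:
```python
from h import *
def st(s): print(s,round(manip.current_time(),2),np.round(manip.current_ee_pos(),1),np.round(manip.current_wrist_force(),2),round(manip.current_grip_width(),1))
print("grip_depth",manip.grip_depth)
X,Y=630.5,-184.5
manip.move_straight([X,Y,32],rate=150)
f0=np.mean([manip.current_wrist_force()[2] for _ in range(5)]); z=32
t=manip.current_time()
while z>8:
    z-=1; manip.move_straight([X,Y,z],rate=40)
    f=manip.current_wrist_force()[2]-f0
    if abs(f)>2.5: break
st("touch"); print(z,f,(manip.current_time()-t)/(32-z))
```

```text
grip_depth 18.700000000000003
touch 14.41 [ 630.9 -184.6   23.9] [-1.99  0.44  4.81] 5.0
23 4.9649115151809005 0.25
```

Run:
```python
from h import *
r=np.radians
def st(s): print(s,round(manip.current_time(),2),np.round(manip.current_ee_pos(),1),np.round(manip.current_wrist_force(),2),np.round(manip.current_wrist_torque(),3),round(manip.current_grip_width(),1))
X,Y=630.5,-184.8
manip.move_straight([X,Y,32],rate=150)
manip.command_gripper(85,20)
manip.move_straight([X,Y,35],attitude=down(r(81))); st("turned")
manip.move_straight([X,Y,3],rate=100); st("down")
manip.command_gripper(50,20); st("ends")
manip.command_gripper(85); manip.move_straight([X,Y,35],rate=150)
manip.move_straight([X,Y,35.5],attitude=down(r(-9)))
manip.move_straight([X,Y,3],rate=100)
manip.command_gripper(5,30); st("bar")
```

```text
turned 17.12 [ 630.5 -184.9   35. ] [-0.52 -1.2  -1.3 ] [ 0.002 -0.021  0.058] 84.8
down 17.59 [ 629.3 -184.4    1.4] [-0.64 -0.83  0.88] [-0.004 -0.002  0.036] 84.7
ends 17.93 [ 631.2 -184.9    3.7] [0.11 0.07 1.39] [ 0.    -0.027 -0.004] 61.3
bar 21.48 [ 630.8 -184.9    3.4] [0.65 0.87 0.69] [-0.01   0.012  0.02 ] 15.4
```

```bash
cat >> h.py <<'E'
r=np.radians
def F(n=12): return np.mean([np.r_[manip.current_wrist_force(),manip.current_wrist_torque()] for _ in range(n)],0)
def st(s): print(s,round(manip.current_time(),2),np.round(manip.current_ee_pos(),2),np.round(F(),3),round(manip.current_grip_width(),1))
E
python3 - <<'E'
from h import *
X,Y=573,159.4
manip.move_straight([630.5,-184.8,148],rate=250); st("up")
manip.move_straight([X,Y,148],rate=250,attitude=down(r(30))); st("over")
manip.hold(.2); st("tare"); st("tare"); np.save("tare.npy",F(40))
t=manip.current_time()
for i in range(3): manip.move_straight([X,Y,148-.2*i],rate=40,attitude=down(r(30+3*i))); print(round(manip.current_time()-t,3),np.degrees(np.arctan2(*np.array(manip.current_orientation())[[1,0],0])).round(2))
print(np.round(manip.current_joint_pos(),2))
manip.move_straight([X,Y,131],rate=60,attitude=down(r(30))); st("131")
a=manip.get_image("side");b=manip.get_image("top")
def crop(im,h,s):
    u,v=map(int,proj(im,[X,Y,130])); return cv2.resize(im["pixels"][v-h:v+h,u-h:u+h,::-1],(s,s),interpolation=cv2.INTER_CUBIC)
cv2.imwrite("pics/c5.png",np.hstack([crop(a,45,400),crop(b,45,400)]))
E
```

```text
up 22.22 [ 629.1  -184.58  146.43] [-0.084  0.816 -1.046 -0.015 -0.009 -0.016] 15.0
over 23.77 [573.65 156.74 147.72] [ 0.042 -0.503 -0.228  0.002  0.032  0.007] 15.1
tare 23.97 [573.48 157.71 147.87] [-1.083  0.035 -0.299 -0.047  0.006 -0.015] 15.2
tare 23.97 [573.48 157.71 147.87] [-1.083  0.035 -0.299 -0.047  0.006 -0.015] 15.2
0.25 29.98
0.5 32.93
0.75 35.89
[ 0.07  0.38 -0.51  1.76  0.21  1.05  0.12]
131 25.14 [572.83 159.4  130.86] [-0.314  0.19  -0.743 -0.019  0.026 -0.01 ] 15.4
```

View pics/c5.png

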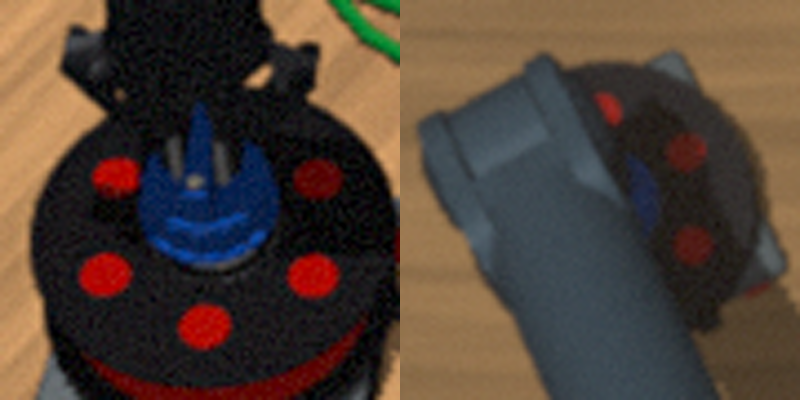

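The side crop shows the nut level above the hub (nut at about (208,210) in the crop) and held across its bar. Next is the guarded descent.

```bash
cat >> h.py <<'E'
T=np.load("tare.npy")
def Fa(n=5,dt=.02):
    a=[]
    for _ in range(n): manip.hold(dt); a.append(np.r_[manip.current_wrist_force(),manip.current_wrist_torque()])
    return np.mean(a,0)
E
python3 - <<'E'
from h import *
X,Y,z=573.,159.4,131.
T=Fa(8); np.save("tare.npy",T); print("tare",T.round(2))
while z>117:
    z-=1; manip.move_straight([X,Y,z],rate=40,attitude=down(r(30)))
    f=Fa()-T; p=manip.current_ee_pos()
    print(round(manip.current_time(),2),np.round([X,Y,z],2),np.round(p,2),f[:3].round(2),f[5].round(3))
    if np.hypot(*f[:2])>2: X+=.12*f[0]; Y+=.12*f[1]
    if f[2]>2.2: break
E
```

```text
tare [ 0.14 -0.1  -0.4   0.   -0.01 -0.01]
25.71 [573.  159.4 130. ] [572.99 159.37 129.98] [-0.62 -0.01 -0.02] 0.033
26.04 [573.  159.4 129. ] [572.95 159.4  128.94] [ 0.33  0.69 -0.42] 0.016
26.38 [573.  159.4 128. ] [572.98 159.39 127.97] [-0.09  0.11 -0.12] -0.017
26.71 [573.  159.4 127. ] [572.98 159.38 126.96] [ 0.2   0.13 -0.12] 0.015
27.04 [573.  159.4 126. ] [572.99 159.38 125.98] [ 0.08  0.07 -0.23] 0.01
27.38 [573.  159.4 125. ] [572.99 159.36 124.97] [-0.41  0.38 -0.13] 0.022
27.71 [573.  159.4 124. ] [573.   159.38 123.95] [-0.06  0.1   0.12] 0.033
28.04 [573.  159.4 123. ] [573.02 159.43 122.99] [-0.08  0.22 -0.39] 0.014
28.38 [573.  159.4 122. ] [573.02 159.41 121.97] [-0.24 -0.11  0.08] 0.01
28.71 [573.  159.4 121. ] [573.01 159.39 120.96] [ 0.02  0.54 -0.06] 0.028
29.04 [573.  159.4 120. ] [573.05 159.42 120.03] [-0.72 -0.01 -0.41] 0.027
29.38 [573.  159.4 119. ] [573.21 159.52 119.6 ] [-1.33 -0.2   4.6 ] -0.004
```

Run:
```python
from h import *
X,Y,z,a=573.,159.4,119.25,30.; low=0
for i in range(45):
    s=6 if z<122.3 else 3
    a+=s; z+=s/12.9
    manip.move_straight([X,Y,z],rate=40,attitude=down(r(a)))
    f=Fa()-T; p=manip.current_ee_pos()
    print(round(manip.current_time(),2),a,round(z,2),np.round(p,2),f[:3].round(2),f[5].round(3))
    if f[2]>14 or manip.current_time()>44: break
    low=low+1 if f[2]<0.7 else 0
    if low==2 and z>122.5: break
    z+=np.clip(.09*(f[2]-3),-.3,.5)
    if np.hypot(*f[:2])>2.5: X+=.05*f[0]; Y+=.05*f[1]
np.save("s.npy",[X,Y,z,a])
```

```text
29.72 36.0 119.72 [573.52 159.26 120.01] [-0.36 -0.29  3.63] 0.052
30.06 42.0 120.24 [573.47 159.43 120.49] [-0.43 -0.64  4.46] 0.029
30.4 48.0 120.83 [573.38 159.38 120.95] [ 0.18 -0.52  4.01] 0.081
30.74 54.0 121.39 [573.17 159.59 121.41] [-0.13 -0.52  3.71] 0.023
31.08 60.0 121.92 [573.17 159.38 121.92] [ 0.33 -0.11  4.36] 0.038
31.43 66.0 122.51 [572.94 159.61 122.38] [ 0.16 -0.06  3.32] 0.041
31.76 69.0 122.77 [572.74 159.53 122.62] [-0.48  0.07  3.23] 0.039
32.09 72.0 123.02 [572.85 159.4  122.91] [-0.81 -0.28  3.12] 0.004
32.42 75.0 123.26 [572.97 159.42 123.14] [-0.12 -0.57  2.32] 0.038
32.76 78.0 123.44 [573.04 159.48 123.4 ] [-0.3   0.15  2.17] 0.03
33.09 81.0 123.59 [572.99 159.44 123.59] [-0.23  0.05  3.03] 0.007
33.42 84.0 123.83 [573.07 159.34 123.86] [-0.54 -0.13  2.93] 0.026
33.76 87.0 124.05 [573.09 159.35 124.09] [-0.24  0.02  2.77] 0.01
34.09 90.0 124.27 [573.13 159.5  124.31] [-0.52  0.02  3.05] 0.031
34.42 93.0 124.5 [573.12 159.49 124.54] [-0.13 -0.3   3.02] 0.036
34.76 96.0 124.74 [573.07 159.43 124.74] [ 0.08 -0.28  3.1 ] 0.02
35.09 99.0 124.98 [573.08 159.44 124.97] [-0.26 -0.05  2.71] 0.025
35.42 102.0 125.19 [572.96 159.67 125.06] [0.23 0.78 2.23] 0.033
35.76 105.0 125.35 [572.71 159.33 125.07] [-0.76  0.17  1.43] 0.029
36.09 108.0 125.44 [572.61 159.1  125.  ] [-0.58  0.24 -0.21] -0.001
36.42 111.0 125.38 [572.92 159.36 125.31] [ 0.18 -0.22 -0.51] -0.001
```

Contact ran up to TCP 125.07 (nut at about 122.0) and was lost at yaw 105–108, so the lugs have passed the starts. Now I lower it in by feel.

Run:
```python
from h import *
X,Y,z,a=np.load("s.npy"); 
for zz in (124.2,122.7,121.2,119.7,118.8,118.3,117.9,117.5,117.1):
    z=zz; manip.move_straight([X,Y,z],rate=40,attitude=down(r(a)))
    f=Fa()-T; p=manip.current_ee_pos()
    print(round(manip.current_time(),2),a,round(z,2),np.round(p,2),f[:3].round(2),f[5].round(3))
    if f[2]>2.5: break
np.save("s.npy",[X,Y,z,a])
```

```text
36.76 111.0 124.2 [572.96 159.39 124.13] [-0.19 -0.02 -0.68] 0.019
37.09 111.0 122.7 [572.97 159.4  122.65] [ 0.27 -0.19 -0.22] 0.035
37.42 111.0 121.2 [573.   159.41 121.14] [-0.37  0.42 -0.56] 0.019
37.76 111.0 119.7 [573.01 159.39 119.67] [-0.03 -0.25 -0.09] 0.001
38.09 111.0 118.8 [573.21 159.52 119.06] [-0.41  0.14  1.43] -0.012
38.42 111.0 118.3 [573.29 159.55 118.83] [-1.19 -0.46  4.17] -0.005
```

Run:
```python
from h import *
X,Y,z,a=np.load("s.npy"); z=118.7
while manip.current_time()<50:
    a-=5; z-=5/12.9
    manip.move_straight([X,Y,z],rate=40,attitude=down(r(a)))
    f=Fa()-T; p=manip.current_ee_pos()
    print(round(manip.current_time(),2),a,round(z,2),np.round(p,2),f[:3].round(2),f[5].round(3))
    if f[2]>6 or f[2]<-8 or abs(f[5])>.2 or p[2]<113.3: break
    z+=np.clip(.08*(f[2]-1.5),-.3,.3)
np.save("s.npy",[X,Y,z,a])
```

```text
38.76 106.0 118.31 [573.1  159.1  118.47] [-1.   -0.81  4.63] -0.105
39.09 101.0 118.18 [573.04 159.37 118.12] [-0.67 -0.75  3.13] -0.05
39.42 96.0 117.92 [572.95 159.54 117.83] [0.08 0.11 2.6 ] -0.036
39.76 91.0 117.62 [572.97 159.45 117.51] [0.33 0.5  1.44] -0.005
40.09 86.0 117.23 [572.8  159.25 117.09] [-0.29 -0.38  1.74] -0.006
40.42 81.0 116.86 [572.78 159.31 116.75] [-0.53  0.2   1.27] -0.031
40.76 76.0 116.45 [572.83 159.29 116.33] [-0.13 -0.12  1.45] -0.019
41.09 71.0 116.06 [572.85 159.28 115.97] [-0.55 -0.29  1.32] -0.009
41.42 66.0 115.66 [572.91 159.2  115.62] [ 0.21 -0.25  1.02] -0.001
41.76 61.0 115.23 [572.88 159.31 115.19] [-0.29 -0.04  0.77] -0.025
42.09 56.0 114.79 [572.9  159.33 114.76] [-0.23 -0.6   1.54] -0.027
42.42 51.0 114.4 [572.95 159.22 114.42] [-0.56 -0.7   1.2 ] -0.014
42.76 46.0 113.99 [572.91 159.43 114.  ] [-0.42 -0.8   0.94] -0.037
43.09 41.0 113.56 [572.96 159.45 113.62] [-0.74 -0.56  1.76] -0.005
43.42 36.0 113.19 [573.08 159.51 113.38] [-0.62 -0.61  2.35] -0.047
43.76 31.0 112.87 [573.24 159.69 113.27] [-0.83 -0.18  3.99] -0.034
```

Run:
```python
from h import *
X,Y,z,a=np.load("s.npy"); z=113.05
manip.command_gripper(5,100); st("grip")
tq=0
while manip.current_time()<60:
    s=4 if tq<.12 else 2
    a-=s
    manip.move_straight([X,Y,z],rate=40,attitude=down(r(a)))
    f=Fa()-T; p=manip.current_ee_pos(); tq=abs(f[5]); R=np.array(manip.current_orientation())
    print(round(manip.current_time(),2),a,np.degrees(np.arctan2(R[1,0],R[0,0])).round(1),round(z,2),np.round(p,2),f[:3].round(2),f[3:].round(3))
    if tq>.55 or abs(f[2])>15: break
    z+=np.clip(.06*(f[2]-1),-.2,.2)
np.save("s.npy",[X,Y,z,a])
```

```text
grip 43.98 [573.33 159.66 113.44] [-1.309 -0.484  6.308 -0.122  0.266  0.063] 14.0
44.31 27.0 27.1 113.05 [573.3  159.65 113.43] [-0.76 -0.18  5.5 ] [-0.088  0.252 -0.142]
44.64 25.0 25.1 113.25 [573.24 159.59 113.42] [-1.15 -0.24  5.24] [-0.05   0.136 -0.08 ]
44.98 21.0 21.1 113.45 [573.2  159.52 113.47] [0.15 0.31 4.46] [ 0.002 -0.007 -0.103]
45.31 17.0 17.1 113.65 [572.96 159.27 113.42] [0.41 0.06 3.11] [-0.036 -0.079 -0.147]
45.64 15.0 15.0 113.78 [572.79 159.12 113.39] [ 0.06 -0.31  1.7 ] [-0.112 -0.131 -0.119]
45.98 11.0 11.0 113.82 [572.38 159.07 113.3 ] [-0.41 -0.64  0.67] [-0.146 -0.019 -0.272]
46.31 9.0 9.0 113.8 [572.4  158.89 113.24] [-0.33 -1.29 -1.13] [-0.303  0.015  0.053]
46.64 5.0 4.9 113.67 [572.69 158.88 113.13] [-0.32 -0.96 -2.27] [-0.35  -0.101 -0.604]
```

Run:
```python
from h import *
X,Y,z,a=np.load("s.npy")
f=Fa(8)-T; print(round(manip.current_time(),2),f.round(3))
z=113.3
for k in range(6):
    if abs(f[5])>.5: break
    a-=2; manip.move_straight([X,Y,z],rate=40,attitude=down(r(a)))
    f=Fa(6)-T; print(round(manip.current_time(),2),a,np.round(manip.current_ee_pos(),2),f.round(3))
np.save("s.npy",[X,Y,z,a])
```

```text
46.77 [-0.051 -1.309 -2.846 -0.332 -0.102 -0.603]
```

Steady torque is 0.60 N m at 28° past touching the spool, which is snug. I'll release and check.

Run:
```python
from h import *
X,Y,z,a=np.load("s.npy")
manip.command_gripper(50); st("open")
manip.move_straight([X,Y,215],rate=150); manip.move_straight([X-100,Y-180,260],rate=250); st("clear")
for n in("top","side"):
    im=manip.get_image(n)
    for k in("nut","bar_top","spool","hub_top"):
        print(n,k,[(round(d["p"],2),np.round(d["centre"],1).tolist()) for d in manip.landmark_of(k,im) if d["p"]>.4 and np.hypot(d["centre"][0]-573,d["centre"][1]-159)<60])
    u,v=map(int,proj(im,[573,159,120])); c=cv2.resize(im["pixels"][v-45:v+45,u-45:u+45,::-1],(400,400),interpolation=cv2.INTER_CUBIC)
    big=c if n=="top" else np.hstack([big,c])
cv2.imwrite("pics/c6.png",big)
```

```text
open 47.22 [573.35 160.24 114.31] [ 0.886  0.106 -0.176 -0.005  0.063  0.019] 49.7
clear 49.03 [473.06 -19.19 259.51] [-0.354  0.185 -0.035  0.013 -0.052 -0.017] 49.9
top nut [(0.69, [573.6, 157.6, 111.9])]
top bar_top [(0.94, [573.4, 158.7, 158.2])]
top spool [(0.64, [567.7, 158.6, 50.4])]
top hub_top []
side nut [(0.93, [572.9, 161.0, 108.6])]
side bar_top [(0.55, [570.8, 159.8, 163.8])]
side spool [(0.57, [573.2, 156.2, 44.9])]
side hub_top []
```

View pics/c6.png

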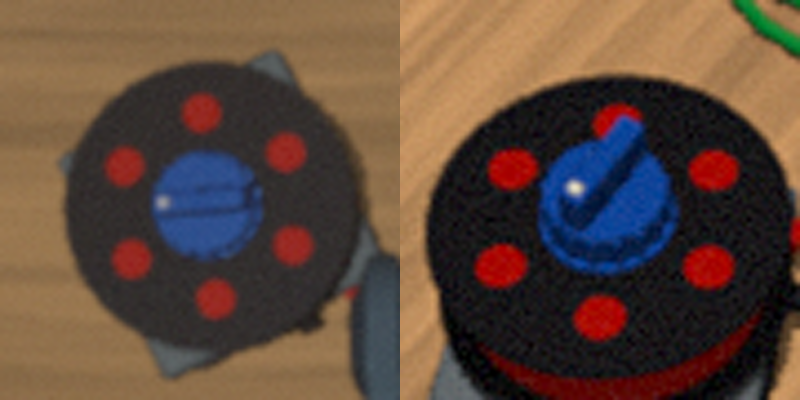

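The crops show the nut flat and centred on the spool. The bar points where it was let go (dot at (163,203) in the top crop, yaw about 95°), so it did not spring back. I'm handing in.

```bash
python3 -c "
from station import manip
manip.close_job(); print(manip.current_time())"
```

```text
the job is handed in; nothing more can be done
the job is handed in; nothing more can be done
```

The blue nut is screwed down snug on the spool, and I handed the job in at about 49 s on the robot clock, inside the 72 s limit. `close_job()` gives no verdict, so this rests on my own checks.

**What I did**
- **Setting on the hub:** I squared the nut up by pinching the bar by its ends and then across its thickness. I set it on the hub by feel, and it touched the thread with about 4.6 N.
- **Back to the thread starts:** I turned it back about 75° under roughly 3 N until it had ridden up to an origin of about 122.0 mm. Contact was then lost.
- **Dropping in:** I lowered it by feel, and it found the thread at about 115.8 mm.
- **Screwing down:** I screwed it forward until it met the spool at about 110.2 mm, then about 28° further. The torque held steady at 0.60 N m, and I let go.

**Last checks**
- **Position:** the networks put the nut within about 2 mm of the hub axis, at a height of 108.6 mm (side) and 111.9 mm (top). Each is good to about 4 mm, so they agree with the 110 mm expected but cannot prove it.
- **Picture:** the nut looks level, and its bar kept the angle at which I released it. The arm was clear.

**What disagreed or stayed unchecked**
- The first grasp closed on nothing, because the fingertips turned out to be about 31 mm above the commanded TCP. I measured that by touching the bar top and regrasped lower.
- One torque reading while tightening dropped to 0.05 N m before it settled at 0.60 N m.
- I could not measure directly how hard the nut bears on the spool, and I did not check the other items' positions again at the end.

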